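Spin the filming turntable and stop it at the pointer

ROBOT

A 7-joint arm with a two-finger parallel gripper is mounted at the origin on the work surface. World frame = base frame: x ahead of the robot, y to its left, z up, the work surface at z = 0. Lengths are in mm, angles in rad, forces in N, time in s.
With the tool pointing down it reaches from about 400 to 875 mm from the base axis. Payload 6.5 kg.
Tool frame: the origin (TCP) lies midway between the tips of the shut fingers; the grasp point (between the pads) lies 19 mm behind it; z points along the fingers, y is the line along which they close (so a half turn about z gives the same grasp; the last joint's range is limited). The gripper opens to 88 mm and grips with 3 to 60 N. Pads are 18 mm wide; open, the fingers measure 123 mm over their backs; the gripper's body (75 mm by 187 mm) begins 45 mm behind the grasp point.
Start: joints at [1.195, 0.536, -0.004, 1.538, 0.003, 1.067, -0.071], TCP at [198.16, -619.05, 238.716] pointing down, gripper open.
Joint ranges: [-2.7, 2.7], [-0.37, 2.16], [-1.27, 1.26], [0.24, 2.4], [-1.31, 4.45], [0.19, 1.91], [-2.76, 2.76]. Speed limits (rad/s): [2.39, 2.39, 3.14, 3.14, 3.14, 3.14, 3.14].

INTERFACE

Orientations are given as a rotation vector (axis times angle).
In Python, from station import arm, capture, get_calibration, trace, pinpoint gives the robot as it stands.
- The arm moves only by the tool move_arm, never from a script. Its argument "series" is one flat list of numbers, 4 for each row, row after row: the shift along the tool's x, y, z in units of 400 mm (1.0 is 400 mm), then the turn about the tool's z in units of 120 degrees (1.0 is 120 degrees). In form: [x, y, z, spin, x, y, z, spin, ...]. A call has 1 to 20 rows; each row shifts and turns the commanded pose from where the row before left it, along the tool's axes as they then stand; what a row does not reach is not made up. A row lasts 1/10 s, in which the tool goes at most 50 mm and 8.59 degrees, less where a joint would pass 70% of its speed; a pose out of reach is approached as far as the arm can. A call with a number of a shift or a turn outside -1 to 1 is refused whole. A call with a gripper value outside its range is refused whole. "fingers" is the opening, from -1 (shut) to 1 (fully open), set as the call begins (left out, the last holds). The fingers move at their own pace and stop on an object; the grip force is fixed at half the most. Time passes only in rows, so rows that do not move let the fingers close. It gives the time, the measured TCP pose, the force, the opening and the grip force at its end, in the units of the state.
- arm.state(): the state, without advancing time (a new reading comes with each control period).
- capture(name): name is "side" or "top" or "wrist"; returns the picture (400x640x3 uint8, red, green, blue); there is no depth.
- get_calibration(name): a dict with "K" (3x3 intrinsics, pixels), "rvec" (rotation vector, rad) and "tvec" (3), from world to camera coordinates, as OpenCV has them; the wrist camera has in their place "T_tool_cam" (4x4, takes a point from camera to tool coordinates, whose origin is the TCP and whose axes are the flange's). Camera axes: x right, y down, z forward; pixel columns grow to the right and rows downward; lengths in mm; the calibration is good to about 2 mm. A picture is of the moment at which its call begins: read the wrist's pose just before it. get_calibration takes no time and is no camera call.
- arm.hand_in(): hands the job in; it is judged then, once.
Trained networks look in the newest picture that a camera, given by its name, has taken for a name from the list of things; names that differ only in an ending like _2 or _b are one class to them, and where a whole thing is asked for, a point or a joint stands for the part that bears it (a point fixed in the world has none). Each returns a list of dicts, best first, with "conf" (0 to 1); they miss things now and then, are a little off and sometimes report something else, mostly with a low value. They report only what shows in the picture. A call takes as long as a camera call. They do not tell look-alikes from the thing itself.
- trace(camera, name): "pixels" (400x640 bool, what is visible of it) and "extent" ([centre column, centre row, width, height] in pixels, round what is visible of it).
- pinpoint(camera, name): "pixel" ([row, column] in pixels: a listed point, or the origin of a listed thing).
The state is a dict: "time_s": time; "joints": joint angles; "qvel": joint speeds; "tau": joint torques, N m; "tool_pos": TCP position; "orientation": TCP orientation; "force": force on the tool from outside, world axes, zero at the start; "ft_torque": the same for the moment, N m; "finger_gap": opening from 0.0 (shut) to 1.0 (fully open); "grip_force": force on a finger pad.
Only numpy, scipy, OpenCV 4.12 (cv2) and the standard library are available. Lean on these libraries where they do the work, as an engineer would, in place of code of your own. Each camera call takes 0.05 s, during which the arm holds its last target. There are 200 camera calls.

TASK

Film a turning shot of the candle: by its upright knob, turn the turntable anticlockwise (seen from above) up to one turn in about five and a half seconds, then let go and let it run on by itself, hand off, for at least four seconds without leaving the range of five to eight seconds a turn. Then catch the knob, bring the turntable smoothly to rest with the knob at the copper pointer, and let go. Speed up and slow down gently so that the hanging glass ornament hardly swings, keep the candle in the middle, and leave the camera, vase and plant alone.

Things in the scene. Friction and masses are not known exactly. Their poses are not given: they have to be found in the camera images.
- turntable: white round base (200 mm across) of a filming turntable, fixed on the desk. Origin: on the platter's vertical axis at desk height. Its x axis points along the index arm, which runs out under the platter, turns up 187 mm from the axis and carries a copper pointer (16 mm wide, top 48 mm above the desk) aimed inwards at the platter's rim, 8 mm from it.
- platter (a joint): angle (rad) of the wooden platter, 300 mm across, top 50 mm above the desk; no stops; grows anticlockwise from above, past full turns too. It is the knob's angle from the base's x axis: 0 or a full turn = knob at the pointer. Inertia 0.026 kg m2 nominal (platter 2.2 kg, x0.7 to 1.4), drag 0.0004 N m + 0.0005 N m per rad/s: let go at 1.1 rad/s it loses about 0.04 rad/s a second.
- knob_grip (a point): centre of the upright dark wooden knob, 34 mm in diameter, that stands near the platter's rim, 110 mm from the axis; it spans 55 to 100 mm above the desk and this point is 80 mm above the desk. The knob spins freely on its own pin, so a hand holding it need not turn as it goes round.
- index (a point): the point 80 mm above the desk and 110 mm from the turning axis, in line with the index pointer, where knob_grip stands when the knob is exactly at the pointer.
- ornament (a joint): swing (rad, 0 = straight down) of a glass ball (36 mm diameter, 60 g, centre 46 mm below its pivot) hung from a copper hook stand fixed on the platter across from the knob, 110 mm from the axis, top 150 mm above the desk. Swings only along the travel, about 2.2 times a second, calming in about 2 s. 0.1 rad (5 mm) is too much; stopping dead from full speed exceeds it.
- candle: pale bubble candle, a 54 mm cube of beads, 150 g, standing loose in the middle of the platter. Origin: centre of its underside, 50 mm above the desk.
- camera: white instant camera, 50 x 105 x 75 mm, loose on the desk beyond the turntable on the right. Origin: centre of its underside. Leave alone.
- vase: white ceramic vase, 80 mm across, 140 mm tall, loose on the desk to the left of the turntable. Origin: centre of its underside. Leave alone.
- plant_pot: grey concrete pot with a small plant, 84 mm across, about 105 mm tall, loose on the desk to the right of the turntable. Origin: centre of its underside. Leave alone.
There are look-alikes about, which are no part of the job. Of the things that look like the candle, the middle-sized one is meant.

How it is judged:
By the outcome, as a careful person would: the job done as asked, in the order asked, and still so for the second after the job is handed in, with the robot touching nothing.
It also fails if it takes over 69 s, if anything falls off the work surface, if the arm or the gripper's body presses on something with over 40 N, if the wrist force passes 120 N, or if a joint passes its speed limit or range.

## Working session

There is one attempt and no reset: what is moved stays moved. The work goes in short steps, Python scripts to look and compute and a tool call to move; the robot and the scene stay as the last step left them, time stands still between calls to the robot, and variables do not carry over. Pictures are saved under pics/ and viewed, at most 10 in all, crops included, and the job is handed in when it is done.

Besides the shell and the picture viewer there is one more tool, called after "Request:" as a command line: name --argument value ..., lists and objects as JSON in quotes. move_arm: Moves the arm, as the interface text tells. Its arguments: {"type":"object","properties":{"series":{"type":"array"},"fingers":{"type":"number"}},"required":["series"]}

```bash
mkdir -p pics; ls; cat > h.py <<'E'
import numpy as np, cv2
from station import arm, capture, get_calibration, trace, pinpoint
def ray(cam,px):  # px (row,col) -> origin,dir world
    c=get_calibration(cam); K=np.array(c["K"])
    d=np.linalg.inv(K)@np.array([px[1],px[0],1.])
    R=cv2.Rodrigues(np.array(c["rvec"],float))[0]; t=np.array(c["tvec"],float).ravel()
    return -R.T@t, R.T@d
def at_z(cam,px,z):
    o,d=ray(cam,px); return o+d*(z-o[2])/d[2]
def save(cam,n):
    im=capture(cam); cv2.imwrite(f"pics/{n}.png",im[:,:,::-1]); return im
E
python3 - <<'E'
from h import *
np.set_printoptions(precision=1,suppress=True)
a=save("top","t0"); b=save("side","s0")
cv2.imwrite("pics/both.png",cv2.resize(np.vstack([a,b])[:,:,::-1],(480,600)))
Z=dict(turntable=0,knob_grip=80,index=80,candle=50,camera=0,vase=0,plant_pot=0)
for cam in("top","side"):
  for n,z in Z.items():
    for r in pinpoint(cam,n)[:4]: print(cam,n,np.array(r["pixel"]),round(r["conf"],2),at_z(cam,r["pixel"],z))
s=arm.state();print({k:np.round(v,3) for k,v in s.items()})
E
```

```text
pics
top turntable [204.1 324.4] 0.8 [562.1 -14.9   0. ]
top knob_grip [203.3 357. ] 0.62 [ 556.2 -120.8   80. ]
top index [176.2 339.7] 0.72 [644.9 -62.4  80. ]
top index [166.8 439.7] 0.42 [ 685.8 -392.5   80. ]
top candle [192.  238.5] 0.81 [587.8 273.1  50. ]
top candle [209.  406.1] 0.66 [ 546.  -286.3   50. ]
top candle [203.  325.5] 0.65 [558.8 -18.1  50. ]
top camera [168.  440.3] 0.72 [ 699.6 -413.1    0. ]
top vase [183.1 191.5] 0.95 [622.5 444.7   0. ]
top plant_pot [240.  442.7] 0.76 [ 450.5 -418.7    0. ]
side turntable [222.7 310.7] 0.95 [562.7 -20.6   0. ]
side turntable [349.2 283.5] 0.71 [ 457.2 -403.8    0. ]
side knob_grip [214.2 345.1] 0.55 [653.4 -73.7  80. ]
side index [211.4 343.7] 0.78 [651.4 -62.7  80. ]
side candle [207.3 305.6] 0.83 [550.4  -4.2  50. ]
side candle [307.  316.7] 0.72 [ 542.7 -334.1   50. ]
side candle [157.3 312.4] 0.65 [596.1 222.6  50. ]
side camera [339.3 393. ] 0.75 [ 712.8 -410.9    0. ]
side vase [130.3 314.2] 0.72 [627.6 443.5  -0. ]
side plant_pot [351.2 283. ] 0.71 [ 455.7 -408.4    0. ]
{'time_s': np.float64(0.8), 'joints': array([ 1.2,  0.5, -0. ,  1.5,  0. ,  1.1, -0.1]), 'qvel': array([ 0., -0., -0., -0.,  0.,  0.,  0.]), 'tau': array([ -0. , -57.1,   1. , -25.2,  -0.1,   0. ,   0. ]), 'tool_pos': array([ 198.1, -619.1,  238.7]), 'orientation': array([-3.1, -0.5,  0. ]), 'force': array([-0.9, -0.7, -0.8]), 'ft_torque': array([ 0., -0., -0.]), 'grip_force': np.float64(0.0), 'finger_gap': np.float64(0.999)}
```

View pics/t0.png

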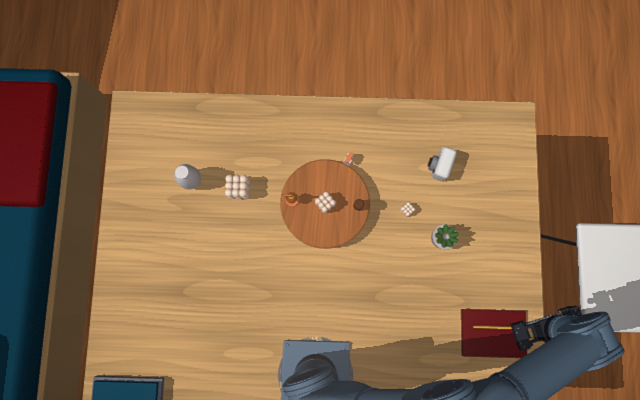

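View pics/s0.png

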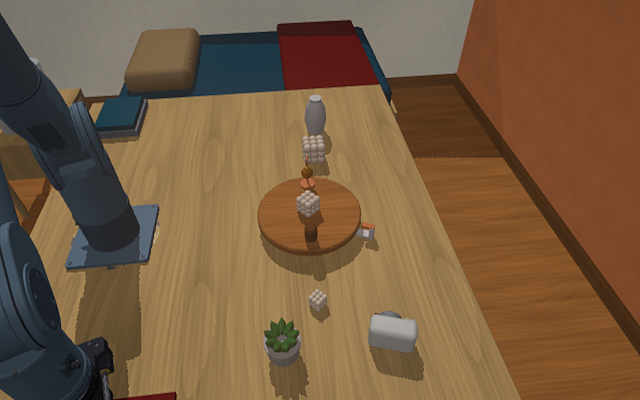

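The top view shows the platter at about (325,203) in (col,row), the knob at (359,205), the ornament at (291,199), and the pointer at (349,158). The right candle is the one on the platter. The side view agrees. Next I'll refine the axis and the pointer position.

```bash
cat >> h.py <<'E'
def tri(p):  # {cam:px} -> least-squares point, residual
    A=np.zeros((3,3));b=np.zeros(3);L=[]
    for c,px in p.items():
        o,d=ray(c,px);d=d/np.linalg.norm(d);P=np.eye(3)-np.outer(d,d);A+=P;b+=P@o;L.append((P,o))
    x=np.linalg.solve(A,b);return x,[round(float(np.linalg.norm(P@(x-o))),1) for P,o in L]
def Rtool(): return cv2.Rodrigues(np.array(arm.state()["orientation"],float))[0]
E
python3 - <<'E'
from h import *
np.set_printoptions(precision=2,suppress=True)
for cam in("top","side"):
  im=cv2.imread(f"pics/{cam[0]}0.png")
  m=trace(cam,"platter")
  for r in m[:2]: print(cam,"platter",round(r["conf"],2),r["extent"])
  mk=m[0]["pixels"].astype(np.uint8)
  cs=max(cv2.findContours(mk,0,1)[0],key=cv2.contourArea)[:,0,:]
  w=np.array([at_z(cam,(r,c),50)[:2] for c,r in cs])
  if cam=="top":
    from scipy.optimize import least_squares as ls
    f=ls(lambda p:np.hypot(*(w-p[:2]).T)-p[2],[560,-16,150],loss="soft_l1",f_scale=2).x;print("circle z50",f)
  hsv=cv2.cvtColor(im,cv2.COLOR_BGR2HSV)
  x,y=(349,158) if cam=="top" else (367,230)
  print(im[y-6:y+7:2,x-9:x+10:2].tolist() if cam=="top" else "")
  for n in("knob_grip","ornament"):
    for r in trace(cam,n)[:2]: print(cam,n,round(r["conf"],2),r["extent"])
print(get_calibration("wrist")["T_tool_cam"]);print(Rtool())
c=get_calibration("top");print(c["K"])
for cam in("top","side"):print(ray(cam,(200,320))[0])
# zoom of pointer
a=cv2.imread("pics/t0.png")[140:250,270:380];b=cv2.imread("pics/s0.png")[170:280,255:385]
cv2.imwrite("pics/z.png",np.hstack([cv2.resize(a,(400,400),interpolation=cv2.INTER_CUBIC),cv2.resize(b,(400,338),interpolation=cv2.INTER_CUBIC)[:338] if 0 else cv2.resize(b,(400,400),interpolation=cv2.INTER_CUBIC)]))
E
```

```text
top platter 0.68 [326.5, 203.1, 87.2, 89.8]
circle z50 [558.96 -14.84 149.78]
[[[102, 153, 195], [102, 152, 195], [101, 152, 195], [98, 150, 192], [139, 160, 199], [83, 128, 186], [102, 152, 193], [103, 155, 197], [103, 155, 198], [102, 155, 198]], [[101, 153, 193], [101, 152, 193], [101, 153, 194], [117, 156, 188], [120, 148, 227], [79, 123, 223], [85, 128, 223], [74, 106, 134], [68, 102, 131], [69, 103, 132]], [[105, 159, 202], [107, 159, 202], [106, 159, 203], [109, 141, 183], [80, 123, 221], [82, 127, 226], [109, 123, 164], [66, 101, 127], [70, 106, 135], [69, 106, 135]], [[106, 161, 206], [109, 162, 207], [116, 167, 207], [106, 140, 220], [79, 122, 221], [84, 128, 224], [94, 104, 119], [71, 106, 137], [71, 106, 136], [71, 106, 136]], [[106, 160, 202], [104, 159, 202], [147, 176, 218], [81, 126, 224], [77, 124, 224], [170, 177, 211], [98, 121, 145], [70, 107, 137], [74, 108, 138], [72, 108, 138]], [[52, 83, 127], [65, 96, 126], [137, 139, 148], [91, 102, 133], [90, 119, 198], [177, 180, 193], [70, 106, 137], [81, 122, 156], [70, 104, 134], [70, 104, 134]], [[66, 111, 178], [64, 111, 179], [56, 92, 145], [108, 117, 139], [142, 141, 150], [79, 105, 131], [69, 105, 135], [104, 157, 199], [84, 125, 159], [77, 114, 147]]]
top knob_grip 0.67 [357.7, 206.6, 8.0, 12.4]
top ornament 0.56 [290.4, 196.8, 13.8, 10.7]
side platter 0.68 [307.9, 213.2, 101.1, 90.7]

side knob_grip 0.65 [311.1, 232.7, 11.1, 20.0]
side ornament 0.62 [307.9, 172.1, 12.6, 11.8]
side ornament 0.21 [315.8, 208.2, 121.3, 100.0]
[[  -0.     -0.95   -0.3    78.08]
 [   1.     -0.     -0.      0.23]
 [   0.     -0.3     0.95 -146.08]
 [   0.      0.      0.      1.  ]]
[[ 0.95  0.3  -0.  ]
 [ 0.3  -0.95  0.  ]
 [-0.   -0.   -1.  ]]
[[517.88   0.   319.72]
 [  0.   517.88 193.4 ]
 [  0.     0.     1.  ]]
[ 310.13   -2.38 1755.69]
[ 482.1  -865.04  928.38]
```

View pics/z.png

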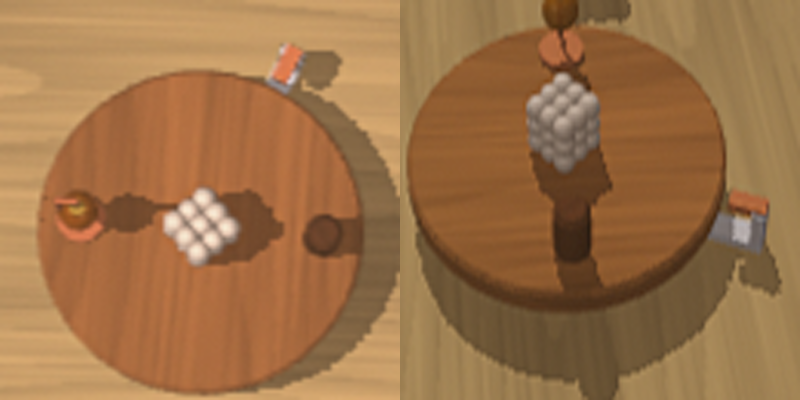

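The zoomed crop has the pointer's copper block centred at about (287,64), which is col 348.9, row 157.6 in the full image. The knob top is at about (323,235), which is col 358.8, row 204.6.

```bash
python3 - <<'E'
from h import *
np.set_printoptions(precision=3,suppress=True)
C=np.array([559,-14.8])
for n,cam,px,z in(("ptr","top",(157.6,348.9),48),("knobtop","top",(204.6,358.8),100),("ptr","side",(170+204/400*110,255+748/400*130),48)):
  p=at_z(cam,px,z)[:2]-C; print(n,cam,p,np.hypot(*p),np.degrees(np.arctan2(p[1],p[0])))
s=arm.state();R=Rtool();k=C+110*np.array([np.cos(np.radians(-93)),np.sin(np.radians(-93))])
# aim hover so that y closing line = -100deg; goal TCP
goal=np.array([540,-140,240.]);d=R.T@(goal-s["tool_pos"])
print("tool shift mm",d,"units",d/400,"per row/16",d/400/16)
y=R[:,1];print("tool y ang",np.degrees(np.arctan2(y[1],y[0])))
E
```

```text
ptr top [157.255 -78.464] 175.7435480165687 -26.517476469962375
knobtop top [  -9.771 -110.493] 110.92374785814576 -95.05349431883502
ptr side [ 514.947 -127.097] 530.399676984234 -13.864400975991407
tool shift mm [ 471.634 -351.992   -1.307] units [ 1.179 -0.88  -0.003] per row/16 [ 0.074 -0.055 -0.   ]
tool y ang -72.24740084166525
```

Request:
move_arm --series '[0.074,-0.055,0,0,0.074,-0.055,0,0,0.074,-0.055,0,0,0.074,-0.055,0,0,0.074,-0.055,0,0,0.074,-0.055,0,0,0.074,-0.055,0,0,0.074,-0.055,0,0,0.074,-0.055,0,0,0.074,-0.055,0,0,0.074,-0.055,0,0,0.074,-0.055,0,0,0.074,-0.055,0,0,0.074,-0.055,0,0,0.074,-0.055,0,0,0.074,-0.055,0,0,0,0,0,0.058,0,0,0,0.058,0,0,0,0.058,0,0,0,0.058]' --fingers 0.45

```text
time_s: 3.1
tool_pos: [542.0, -139.4, 238.7]
orientation: [3.129, -0.284, 0.0]
force: [-0.6, -0.6, 0.1]
finger_gap: 0.723
grip_force: 0.0
```

```bash
cat >> h.py <<'E'
def wat(px,z):
    s=arm.state();T=np.array(get_calibration("wrist")["T_tool_cam"]);K=np.array(get_calibration("wrist")["K"])
    R=cv2.Rodrigues(np.array(s["orientation"],float))[0]
    d=R@T[:3,:3]@np.linalg.inv(K)@np.array([px[1],px[0],1.]);o=R@T[:3,3]+s["tool_pos"]
    return o+d*(z-o[2])/d[2]
E
python3 - <<'E'
from h import *
np.set_printoptions(precision=2,suppress=True)
s=arm.state();print(s["time_s"],s["tool_pos"],s["joints"],s["finger_gap"],np.linalg.norm(s["qvel"]))
save("wrist","w1")
for n,z in dict(knob_grip=80,index=80,candle=50,turntable=0).items():
  for r in pinpoint("wrist",n)[:2]: print(n,r["pixel"],round(r["conf"],2),wat(r["pixel"],z))
for r in trace("wrist","knob_grip")[:1]: print(r["extent"],r["conf"])
y=Rtool()[:,1];print(np.degrees(np.arctan2(y[1],y[0])))
E
```

```text
3.1 [ 541.95 -139.36  238.74] [ 0.26  0.39 -0.12  1.78  0.05  0.98 -1.63] 0.7229870118991633 1.1564747925021037
knob_grip [170.4, 301.2] 0.72 [ 551.85 -123.83   80.  ]
index [58.7, 202.0] 0.71 [658.62 -61.08  80.  ]
candle [177.1, 194.8] 0.92 [556.85 -14.51  50.  ]
candle [189.7, 568.6] 0.39 [ 478.71 -383.93   50.  ]
turntable [164.1, 207.9] 0.71 [559.77 -12.81   0.  ]
[303.2, 166.8, 44.9, 45.7] 0.91
-99.95545723679415
```

View pics/w1.png

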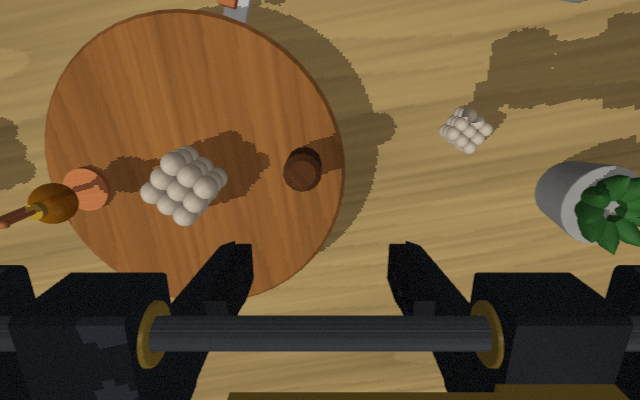

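The wrist view shows the knob at (303,167), the candle centred at (185,185), the ornament at (50,203), and the pointer cut off at the top edge near (235,3). I'll move 80 mm forward to see the pointer better.

Request:
move_arm --series '[0.05,0,0,0,0.05,0,0,0,0.05,0,0,0,0.05,0,0,0,0,0,0,0,0,0,0,0,0,0,0,0,0,0,0,0]'

```text
time_s: 4.2
tool_pos: [619.9, -153.4, 238.8]
orientation: [3.129, -0.276, -0.001]
force: [0.6, 0.0, -0.0]
finger_gap: 0.728
grip_force: 0.0
```

```bash
python3 - <<'E'
from h import *
from scipy.optimize import least_squares as ls
np.set_printoptions(precision=2,suppress=True)
s=arm.state();print(s["time_s"],s["tool_pos"],np.linalg.norm(s["qvel"]))
im=save("wrist","w2")
m=trace("wrist","platter")[0]["pixels"].astype(np.uint8)
c=max(cv2.findContours(m,0,1)[0],key=cv2.contourArea)[:,0,:]
c=c[(c[:,0]>2)&(c[:,0]<637)&(c[:,1]>2)&(c[:,1]<230)]
w=np.array([wat((r,q),50)[:2] for q,r in c])
f=ls(lambda p:np.hypot(*(w-p[:2]).T)-p[2],[559,-15,150],loss="soft_l1",f_scale=1).x;print("circle",f)
for n,z in dict(knob_grip=80,index=80,candle=50,turntable=0).items():
  for r in pinpoint("wrist",n)[:1]:
    p=wat(r["pixel"],z)[:2]; d=p-f[:2]; print(n,r["pixel"],round(r["conf"],2),p,np.hypot(*d),np.degrees(np.arctan2(d[1],d[0])))
hsv=cv2.cvtColor(im,cv2.COLOR_RGB2HSV)
k=((hsv[:,:,0]<14)&(hsv[:,:,1]>110)&(hsv[:,:,2]>190)).astype(np.uint8)
n,l,st,ce=cv2.connectedComponentsWithStats(k)
for i in range(1,n):
  if st[i,4]>40:
    p=wat(ce[i][::-1],48)[:2];d=p-f[:2];print(st[i],p,np.hypot(*d),np.degrees(np.arctan2(d[1],d[0])))
print(trace("wrist","knob_grip")[0]["extent"])
cv2.imwrite("pics/w2z.png",cv2.resize(im[0:180,100:400,::-1],(800,480)))
E
```

```text
4.2 [ 619.94 -153.42  238.84] 0.0052880066101023545
circle [562.72 -17.88 147.81]
knob_grip [247.5, 304.1] 0.85 [ 554.17 -125.81] 108.27154072375619 -94.5254229494171
index [153.2, 212.1] 0.73 [659.76 -62.44] 106.78961881478592 -24.66526531455302
candle [197.2, 449.3] 0.9 [ 569.71 -278.35] 260.56778313291574 -88.4616310073832
turntable [227.4, 214.9] 0.64 [562.05 -14.  ] 3.9358732662373703 99.79192814124023
[302.6, 245.7, 37.2, 49.2]
```

View pics/w2z.png

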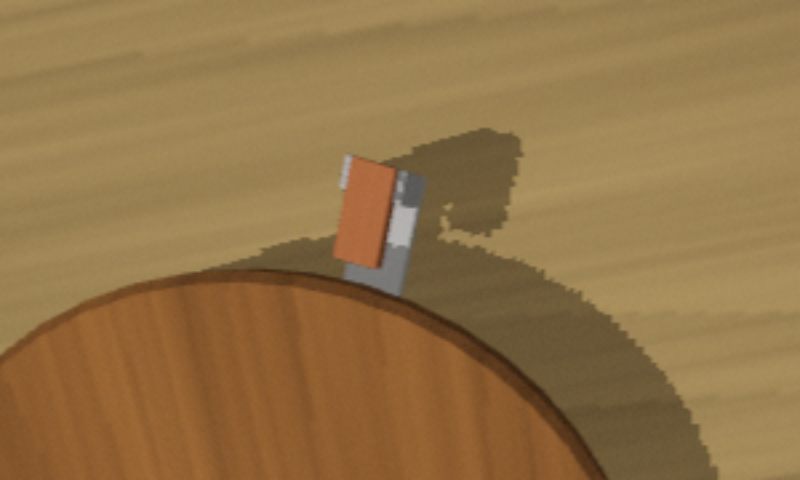

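The crop shows the copper block with corners at about (351,156), (397,168), (382,268) and (335,256), so its inner end is at about col 234.4, row 98.3 and its outer end at about col 240.3, row 60.8.

```bash
python3 - <<'E'
from h import *
np.set_printoptions(precision=2,suppress=True)
i=wat((98.3,234.4),48)[:2];o=wat((60.8,240.3),48)[:2];d=o-i
print(i,o,np.hypot(*d),np.degrees(np.arctan2(d[1],d[0])))
for C in([559,-14.8],[560,-15],[562.7,-17.9],[560,-13.5]):
  m=i-C;q=(i+o)/2-C;print(C,np.hypot(*m),np.degrees(np.arctan2(m[1],m[0])),np.hypot(*q),np.degrees(np.arctan2(q[1],q[0])))
# circle from edge points of wrist pic: try fixed radius on upper half of edge via gradient
im=cv2.imread("pics/w2.png");g=cv2.GaussianBlur(im,(3,3),0)
hsv=cv2.cvtColor(g,cv2.COLOR_BGR2HSV)
# predicted rim pixels vs actual: march radially outward, dark side-wall onset
from scipy.optimize import least_squares as ls
s=arm.state();T=np.array(get_calibration("wrist")["T_tool_cam"]);K=np.array(get_calibration("wrist")["K"]);R=Rtool()
def proj(p):
  q=T[:3,:3].T@(R.T@(np.array(p)-s["tool_pos"])-T[:3,3]);u=K@q;return u[:2]/u[2]
gray=cv2.cvtColor(g,cv2.COLOR_BGR2GRAY).astype(float);pts=[]
for a in np.radians(np.arange(-85,100,3)):
  rr=np.arange(138,162,.5);P=[proj([560+r*np.cos(a),-15+r*np.sin(a),50]) for r in rr]
  v=[gray[int(round(y)),int(round(x))] if 2<x<637 and 2<y<250 else np.nan for x,y in P]
  if np.isnan(v).any(): continue
  v=np.array(v);dv=v[4:]-v[:-4];k=np.argmin(dv)
  if dv[k]<-15: pts.append((a,rr[k+2]))
pts=np.array(pts);xy=np.c_[560+pts[:,1]*np.cos(pts[:,0]),-15+pts[:,1]*np.sin(pts[:,0])]
f=ls(lambda p:np.hypot(*(xy-p[:2]).T)-p[2],[560,-15,150],loss="soft_l1",f_scale=.7);print(len(pts),f.x,np.abs(f.fun).mean())
f=ls(lambda p:np.hypot(*(xy-p).T)-150,[560,-15],loss="soft_l1",f_scale=.7);print(f.x)
for z in(100,):
  e=wat((247,303),80)[:2];print(e)
E
```

```text
[702.74 -86.15] [733.77 -99.67] 33.85144580778539 -23.544238953263996
[559, -14.8] 160.4751154506493 -26.399771475602734 177.381826188742 -26.12740914117376
[560, -15] 159.4906965627975 -26.49514632081042 176.3961282333043 -26.21212216408139
[562.7, -17.9] 155.7867271130922 -25.98359325816376 172.69861497962566 -25.74459028330501
[560, -13.5] 160.16550569741378 -26.975387627255124 177.06378590139317 -26.6475945493774
37 [559.5  -14.96 146.83] 0.7113564952458791
[556.48 -13.15]
[ 555.22 -124.85]
```

Request:
move_arm --series '[-0.044,-0.01,0,0,-0.044,-0.01,0,0,-0.044,-0.01,0,0,-0.043,-0.011,0,0,0,0,0.06,0,0,0,0.08,0,0,0,0.08,0,0,0,0.08,0,0,0,0.06,0,0,0,0.05,0,0,0,0.034,0,0,0,0,0,0,0,0,0]'

```text
time_s: 5.85
tool_pos: [555.0, -125.1, 61.6]
orientation: [3.129, -0.276, 0.001]
force: [0.5, -0.0, 0.3]
finger_gap: 0.725
grip_force: 0.0
```

Request:
move_arm --series '[0,0,0,0,0,0,0,0,0,0,0,0,0,0,0,0]' --fingers -1

```text
time_s: 6.25
tool_pos: [554.9, -125.3, 61.6]
orientation: [3.129, -0.276, 0.001]
force: [-1.4, -10.9, 3.8]
finger_gap: 0.389
grip_force: 6.5
```

```bash
python3 - <<'E'
from h import *
np.set_printoptions(precision=2,suppress=True)
s=arm.state();print({k:np.round(s[k],3) for k in("time_s","tool_pos","joints","force","finger_gap","grip_force","orientation")})
a=save("top","t1");b=save("side","s1");s=arm.state();print(s["force"],s["finger_gap"],s["tool_pos"])
cv2.imwrite("pics/g.png",np.hstack([cv2.resize(x[r:r+110,c:c+130,::-1],(400,338)) for x,r,c in((a,140,270),(b,170,255))]))
E
```

```text
{'time_s': np.float64(6.25), 'tool_pos': array([ 554.85, -125.27,   61.55]), 'joints': array([ 0.22,  0.65, -0.1 ,  1.86,  0.1 ,  0.64, -1.69]), 'force': array([ -1.37, -10.91,   3.82]), 'finger_gap': np.float64(0.389), 'grip_force': np.float64(6.48), 'orientation': array([ 3.13, -0.28,  0.  ])}
[-0.04 -1.32  2.57] 0.37253411135939 [ 554.95 -125.76   61.58]
```

View pics/g.png

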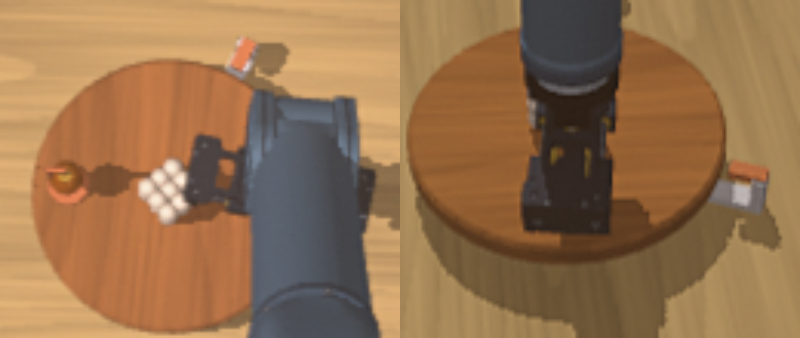

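The hand has gripped the knob: gap 33 mm, forces small. Now I'll plan the spin-up.

```bash
cat >> h.py <<'E'
from scipy.integrate import cumulative_trapezoid as ct
C=np.array([560.,-15.8])
u=lambda a:np.c_[np.cos(a),np.sin(a)]
def rows(th,zs=None,yaw=-10.08,start=None,C=C,r=110,sp=1):
    """th: knob angles at row ends, th[0]=current; prints series rows in tool units, error-diffused to 3 decimals"""
    P=C+r*u(np.asarray(th)); 
    if start is not None: P[0]=start
    D=P-P[0];y=np.radians(yaw);X=np.array([np.cos(y),np.sin(y)]);Y=np.array([np.sin(y),-np.cos(y)])
    q=np.round(np.c_[D@X,D@Y,np.zeros(len(D)) if zs is None else -np.asarray(zs)]/400,3)
    q=np.diff(q,axis=0)
    for k in range(0,len(q),20):
        print("CALL",k,", ".join(f"{a:.3f}, {b:.3f}, {c:.3f}, 0".replace("0.000","0").replace("-0,","0,") for a,b,c in q[k:k+20]),"\n")
E
python3 - <<'E'
from h import *
W=2*np.pi/5.5
t=np.arange(0,6.01,.01);w=np.where(t<4,W*(1-np.cos(np.pi*t/4))/2,W)
th=np.radians(-92.6)+np.r_[0,ct(w,t)];T=th[::10]
zs=np.zeros(61)
i=np.arange(61);zs=np.clip((i-56)*35,0,175).astype(float)
print(np.degrees(T[[20,40,52,56,60]]));rows(T,zs)
E
```

```text
[-68.81489817  38.30909091 116.85454545 143.03636364 169.21818182]
CALL 0 0, 0, 0, 0, 0, 0, 0, 0, 0, 0, 0, 0, 0.001, 0, 0, 0, 0.001, 0, 0, 0, 0.001, 0, 0, 0, 0.002, -0.001, 0, 0, 0.003, 0, 0, 0, 0.003, -0.001, 0, 0, 0.004, 0, 0, 0, 0.005, -0.001, 0, 0, 0.006, -0.002, 0, 0, 0.007, -0.001, 0, 0, 0.008, -0.003, 0, 0, 0.009, -0.002, 0, 0, 0.009, -0.004, 0, 0, 0.011, -0.004, 0, 0, 0.011, -0.005, 0, 0, 0.013, -0.006, 0, 0, 0.013, -0.008, 0, 0 

CALL 20 0.014, -0.008, 0, 0, 0.014, -0.011, 0, 0, 0.014, -0.012, 0, 0, 0.014, -0.014, 0, 0, 0.014, -0.016, 0, 0, 0.014, -0.018, 0, 0, 0.012, -0.019, 0, 0, 0.011, -0.022, 0, 0, 0.010, -0.024, 0, 0, 0.007, -0.025, 0, 0, 0.005, -0.027, 0, 0, 0.003, -0.028, 0, 0, 0, -0.028, 0, 0, -0.004, -0.030, 0, 0, -0.007, -0.029, 0, 0, -0.010, -0.029, 0, 0, -0.013, -0.027, 0, 0, -0.016, -0.027, 0, 0, -0.020, -0.024, 0, 0, -0.022, -0.022, 0, 0 

CALL 40 -0.025, -0.020, 0, 0, -0.026, -0.016, 0, 0, -0.029, -0.014, 0, 0, -0.030, -0.010, 0, 0, -0.030, -0.006, 0, 0, -0.032, -0.003, 0, 0, -0.031, 0, 0, 0, -0.031, 0.004, 0, 0, -0.031, 0.008, 0, 0, -0.029, 0.011, 0, 0, -0.028, 0.014, 0, 0, -0.026, 0.018, 0, 0, -0.024, 0.020, 0, 0, -0.022, 0.023, 0, 0, -0.018, 0.025, 0, 0, -0.016, 0.027, 0, 0, -0.013, 0.029, -0.088, 0, -0.009, 0.030, -0.087, 0, -0.006, 0.031, -0.087, 0, -0.002, 0.031, -0.088, 0
```

Request:
move_arm --series '[0,0,0,0,0,0,0,0,0,0,0,0,0.001,0,0,0,0.001,0,0,0,0.001,0,0,0,0.002,-0.001,0,0,0.003,0,0,0,0.003,-0.001,0,0,0.004,0,0,0,0.005,-0.001,0,0,0.006,-0.002,0,0,0.007,-0.001,0,0,0.008,-0.003,0,0,0.009,-0.002,0,0,0.009,-0.004,0,0,0.011,-0.004,0,0,0.011,-0.005,0,0,0.013,-0.006,0,0,0.013,-0.008,0,0]'

```text
time_s: 8.35
tool_pos: [600.6, -118.6, 61.6]
orientation: [3.128, -0.277, 0.003]
force: [1.9, -5.6, 4.6]
finger_gap: 0.377
grip_force: 30.0
```

Request:
move_arm --series '[0.014,-0.008,0,0,0.014,-0.011,0,0,0.014,-0.012,0,0,0.014,-0.014,0,0,0.014,-0.016,0,0,0.014,-0.018,0,0,0.012,-0.019,0,0,0.011,-0.022,0,0,0.01,-0.024,0,0,0.007,-0.025,0,0,0.005,-0.027,0,0,0.003,-0.028,0,0,0,-0.028,0,0,-0.004,-0.03,0,0,-0.007,-0.029,0,0,-0.01,-0.029,0,0,-0.013,-0.027,0,0,-0.016,-0.027,0,0,-0.02,-0.024,0,0,-0.022,-0.022,0,0]'

```text
time_s: 10.35
tool_pos: [645.4, 55.0, 61.5]
orientation: [-3.128, 0.275, 0.001]
force: [0.3, 0.6, 9.5]
finger_gap: 0.373
grip_force: 30.0
```

```bash
python3 - <<'E'
from h import *
s=arm.state();print({k:np.round(s[k],2) for k in("time_s","tool_pos","joints","qvel","force","finger_gap","grip_force","orientation")})
d=s["tool_pos"][:2]-C;print(np.hypot(*d),np.degrees(np.arctan2(d[1],d[0])))
E
```

```text
{'time_s': np.float64(10.35), 'tool_pos': array([645.37,  55.04,  61.52]), 'joints': array([-0.09,  0.75, -0.09,  1.64,  0.09,  0.75, -1.97]), 'qvel': array([-0.16, -0.09,  0.  ,  0.19,  0.  , -0.09, -0.18]), 'force': array([0.35, 0.62, 9.46]), 'finger_gap': np.float64(0.37), 'grip_force': np.float64(30.0), 'orientation': array([-3.13,  0.27,  0.  ])}
110.92901657688532 39.68602322681746
```

Request:
move_arm --series '[-0.025,-0.02,0,0,-0.026,-0.016,0,0,-0.029,-0.014,0,0,-0.03,-0.01,0,0,-0.03,-0.006,0,0,-0.032,-0.003,0,0,-0.031,0,0,0,-0.031,0.004,0,0,-0.031,0.008,0,0,-0.029,0.011,0,0,-0.028,0.014,0,0,-0.026,0.018,0,0]'

```text
time_s: 11.55
tool_pos: [509.3, 81.2, 61.5]
orientation: [3.127, -0.278, -0.0]
force: [4.1, -7.5, 7.9]
finger_gap: 0.372
grip_force: 30.0
```

Request:
move_arm --series '[-0.024,0.02,0,0,-0.022,0.023,0,0,-0.018,0.025,0,0,-0.016,0.027,0,0,-0.013,0.029,-0.088,0,-0.009,0.03,-0.087,0,-0.006,0.031,-0.087,0,-0.002,0.031,-0.088,0]' --fingers 0.45

```text
time_s: 12.35
tool_pos: [450.1, 4.6, 202.1]
orientation: [3.129, -0.276, -0.002]
force: [0.9, 0.1, -0.6]
finger_gap: 0.728
grip_force: 0.0
```

```bash
cat >> h.py <<'E'
def knob():
    """knob angle(s) deg from top view & side view"""
    out=[]
    for cam in("top","side"):
        t=arm.state()["time_s"];capture(cam)
        for r in pinpoint(cam,"knob_grip")[:2]:
            p=at_z(cam,r["pixel"],80)[:2]-C;out.append((cam,round(float(t),3),round(r["conf"],2),round(float(np.hypot(*p)),1),round(float(np.degrees(np.arctan2(p[1],p[0]))),2)))
    return out
E
python3 - <<'E'
from h import *
s=arm.state();print({k:np.round(s[k],2) for k in("time_s","tool_pos","force","finger_gap")})
for i in range(2):
  for k in knob(): print(k)
E
```

```text
{'time_s': np.float64(12.35), 'tool_pos': array([450.15,   4.62, 202.07]), 'force': array([ 0.93,  0.13, -0.58]), 'finger_gap': np.float64(0.73)}
('top', 12.35, 0.5, 13.6, 155.7)
('side', 12.45, 0.61, 116.6, 172.65)
('side', 12.65, 0.47, 113.6, -175.26)
```

Request:
move_arm --series '[0.04,-0.005,0,0,0.08,-0.01,0,0,0.08,-0.01,0,0,0.08,-0.01,0,0,0.08,-0.01,0,0,0.08,-0.01,0,0,0.065,-0.01,0,0,0.04,-0.005,0,0]' --fingers 0.3

```text
time_s: 13.55
tool_pos: [672.1, -4.6, 199.1]
orientation: [3.13, -0.275, -0.003]
force: [-0.8, 0.7, -0.4]
finger_gap: 0.651
grip_force: 0.0
```

```bash
python3 - <<'E'
from h import *
for i in range(2):
  for k in knob(): print(k)
s=arm.state();print({k:np.round(s[k],2) for k in("time_s","tool_pos","force","finger_gap","qvel","orientation")})
E
```

```text
('top', 13.55, 0.51, 110.4, -125.62)
('side', 13.65, 0.77, 109.0, -116.6)
('side', 13.65, 0.44, 28.1, -95.95)
('top', 13.75, 0.45, 107.6, -111.13)
('side', 13.85, 0.79, 103.1, -107.92)
{'time_s': np.float64(13.95), 'tool_pos': array([670.16,  -5.06, 201.03]), 'force': array([0.47, 0.57, 0.11]), 'finger_gap': np.float64(0.65), 'qvel': array([ 0.  , -0.  ,  0.  , -0.01,  0.  ,  0.  ,  0.  ]), 'orientation': array([ 3.13, -0.28, -0.  ])}
```

```bash
python3 - <<'E'
from h import *
L=[]
for i in range(5):
  for k in knob():
    if 95<k[3]<125: L.append(k);print(k)
D=np.array([(12.45,172.65),(12.65,184.74),(13.55,234.4),(13.65,243.4),(13.75,248.9),(13.85,252.1)]+[(k[1],k[4]%360) for k in L])
np.save("D.npy",D)
for n in(1,2):
  p=np.polyfit(D[:,0]-15,D[:,1],n);print(p,np.std(np.polyval(p,D[:,0]-15)-D[:,1]))
print(arm.state()["time_s"])
E
```

```text
('top', 13.95, 0.54, 111.3, -103.37)
('side', 14.05, 0.75, 108.1, -95.3)
('top', 14.15, 0.52, 114.5, -90.76)
('side', 14.25, 0.59, 107.4, -87.6)
('top', 14.35, 0.39, 108.4, -75.36)
('side', 14.45, 0.64, 99.9, -73.22)
('top', 14.55, 0.52, 99.9, -71.26)
('side', 14.65, 0.55, 109.9, -64.69)
('top', 14.75, 0.64, 104.4, -56.09)
('side', 14.85, 0.68, 109.3, -49.69)
[ 56.42961487 317.33542497] 1.8609037184664847
[ -0.43301544  55.27755227 316.80565817] 1.8478623067594802
14.95
```

Request:
move_arm --series '[0,0,0,0.058,0,0,0,0.058,0,0,0,0.058,0,0,0,0.058,0,0,0,0,0,0,0,0]'

```text
time_s: 15.55
tool_pos: [671.0, -5.0, 201.1]
orientation: [2.973, -1.016, 0.0]
force: [-0.1, -0.5, -0.7]
finger_gap: 0.648
grip_force: 0.0
```

```bash
cat >> h.py <<'E'
def wk():
    t=arm.state()["time_s"];capture("wrist");o=[]
    for r in pinpoint("wrist","knob_grip")[:2]:
        p=wat(r["pixel"],80)[:2]-C;o.append((float(t),round(r["conf"],2),np.round(np.hypot(*p),1),np.round(np.degrees(np.arctan2(p[1],p[0])),2)))
    return o
E
python3 - <<'E'
from h import *
s=arm.state();print({k:np.round(s[k],2) for k in("time_s","tool_pos","joints","qvel","orientation")})
W=wk();print(W)
D=np.load("D.npy")
a=[(w[0],w[3]%360+(360 if w[3]%360<100 else 0)) for w in W if 95<w[2]<125]
for q in(0,-1.2,-1.7):
  f=lambda D:np.polyfit(D[:,0]-15.5,D[:,1]-q*(D[:,0]-15.5)**2,1)
  p=f(D);print(q,p,np.std(np.polyval(p,D[:,0]-15.5)+q*(D[:,0]-15.5)**2-D[:,1]),[round(x[1]-(np.polyval(p,x[0]-15.5)+q*(x[0]-15.5)**2),2) for x in a+[(11.6,120.5)]])
s=arm.state();R=Rtool();print(s["time_s"],s["tool_pos"],np.degrees(np.arctan2(R[1,0],R[0,0])))
E
```

```text
{'time_s': np.float64(15.55), 'tool_pos': array([671.01,  -5.03, 201.09]), 'joints': array([-0.08,  0.61,  0.03,  1.51, -0.02,  1.02, -2.27]), 'qvel': array([ 0.  , -0.  , -0.01,  0.  ,  0.  , -0.  , -0.  ]), 'orientation': array([ 2.97, -1.02,  0.  ])}
[(15.55, 0.78, np.float64(112.2), np.float64(-11.64))]
0 [ 56.42961487 345.5502324 ] 1.8609037184664876 [np.float64(-0.01), np.float64(-4.97)]
-1.2 [ 52.03694555 342.18577424] 1.8884761695684487 [np.float64(3.58), np.float64(-0.49)]
-1.7 [ 50.20666667 340.78391667] 1.9567014335355344 [np.float64(5.07), np.float64(1.38)]
15.65 [670.98399487  -5.13599551 201.09765283] -37.79236373704591
```

Request:
move_arm --series '[0,0,0,0,0,0,0,0]'

```text
time_s: 15.85
tool_pos: [671.0, -5.2, 201.1]
orientation: [-2.971, 1.02, 0.0]
force: [-0.1, 0.0, 0.4]
finger_gap: 0.65
grip_force: 0.0
```

```bash
cat > plan.py <<'E'
from h import *
def catch(t1,a1,w,dec,n=26):
    s=arm.state();t0=s["time_s"];R=Rtool();yaw=np.degrees(np.arctan2(R[1,0],R[0,0]))
    t=t0+.1*np.arange(n)
    th=np.radians(a1+w*(t-t1)-.5*dec*(t-t1)**2)
    zs=np.interp(np.arange(n),[0,1,5,6],[0,20,-138,-139.5]) if 0 else np.interp(np.arange(n),[0,1,5],[0,0,-139.5])
    print("angles",np.round(np.degrees(th[[0,1,5,6,9,12]]),1))
    rows(th,zs,yaw=yaw,start=s["tool_pos"][:2])
E
python3 - <<'E'
from plan import *
W=wk();print(W,arm.state()["time_s"],arm.state()["tool_pos"])
w=W[0];a=w[3]%360+360
print((a-348.36)/(w[0]-15.55),(a-120.5)/(w[0]-11.6))
catch(w[0],a,54.,1.8,11)
E
```

```text
[(15.85, 0.97, np.float64(108.6), np.float64(4.64))] 15.95 [670.97345571  -5.25721176 201.09807683]
54.266666666666765 57.444705882352935Traceback (most recent call last):
  File "<stdin>", line 5, in <module>
  File "plan.py", line 7, in catch
    print("angles",np.round(np.degrees(th[[0,1,5,6,9,12]]),1))
                                       ~~^^^^^^^^^^^^^^^^
IndexError: index 12 is out of bounds for axis 0 with size 11
```

```bash
python3 - <<'E'
from plan import *
catch(15.85,364.64,54.,1.8,16)
E
```

```text
angles [370.  375.4 396.7 402.  417.7 433.3]
CALL 0 -0.038, -0.029, 0, 0, -0.022, -0.015, 0.087, 0, -0.022, -0.012, 0.087, 0, -0.024, -0.010, 0.088, 0, -0.024, -0.008, 0.087, 0, -0.025, -0.005, 0, 0, -0.025, -0.004, 0, 0, -0.025, -0.001, 0, 0, -0.025, 0.002, 0, 0, -0.025, 0.003, 0, 0, -0.024, 0.006, 0, 0, -0.023, 0.008, 0, 0, -0.023, 0.010, 0, 0, -0.021, 0.012, 0, 0, -0.021, 0.014, 0, 0
```

Request:
move_arm --series '[-0.038,-0.029,0,0,-0.022,-0.015,0.087,0,-0.022,-0.012,0.087,0,-0.024,-0.01,0.088,0,-0.024,-0.008,0.087,0]'

```text
time_s: 16.45
tool_pos: [647.6, 52.7, 60.4]
orientation: [-2.971, 1.018, 0.0]
force: [-0.2, 0.5, 0.3]
finger_gap: 0.649
grip_force: 0.0
```

Request:
move_arm --series '[-0.025,-0.005,0,0,-0.025,-0.004,0,0,-0.025,-0.001,0,0,-0.025,0.002,0,0,-0.025,0.003,0,0]' --fingers -1

```text
time_s: 16.95
tool_pos: [610.3, 82.6, 63.2]
orientation: [-2.97, 1.021, -0.004]
force: [-1.7, -2.7, 4.5]
finger_gap: 0.374
grip_force: 30.0
```

```bash
python3 - <<'E'
from plan import *
s=arm.state();print({k:np.round(s[k],2) for k in("time_s","tool_pos","force","finger_gap","joints","grip_force")})
d=s["tool_pos"][:2]-C;a0=np.degrees(np.arctan2(d[1],d[0]));print(np.hypot(*d),a0)
c0=15.85;t=s["time_s"]-c0;ac=364.64+54*t-.9*t*t;w0=np.radians(54-1.8*t)
print("cmd",ac,w0)
# command continues from ac at w0: hold 0.3 s then cosine brake to end at index
end=np.radians(-26.3+360*1)+0
end=np.radians(333.7+0) ; a=np.radians(ac-360)
hold=.3;T=2*((end-a)-w0*hold)/w0;print("brake T",T)
n=int(np.ceil((hold+T)*10))+1
tt=np.arange(0,n*.1+.001,.01);w=np.where(tt<hold,w0,np.where(tt<hold+T,w0*(1+np.cos(np.pi*np.clip((tt-hold)/T,0,1)))/2,0))
th=a+np.r_[0,ct(w,tt)];th=th[::10];print(len(th),np.degrees(th[-1]))
R=Rtool();yaw=np.degrees(np.arctan2(R[1,0],R[0,0]));rows(th,yaw=-37.8)
E
```

```text
{'time_s': np.float64(16.95), 'tool_pos': array([610.29,  82.61,  63.25]), 'force': array([-1.67, -2.67,  4.45]), 'finger_gap': np.float64(0.37), 'joints': array([-0.22,  0.7 ,  0.02,  1.74, -0.02,  0.7 , -2.43]), 'grip_force': np.float64(30.0)}
110.51236046487921 62.93096642686247
cmd 422.95099999999996 0.9079202768874503
brake T 9.809419454056131
104 333.7000000107455
CALL 0 -0.024, 0.006, 0, 0, -0.024, 0.008, 0, 0, -0.023, 0.010, 0, 0, -0.022, 0.012, 0, 0, -0.020, 0.014, 0, 0, -0.020, 0.016, 0, 0, -0.017, 0.017, 0, 0, -0.016, 0.019, 0, 0, -0.015, 0.020, 0, 0, -0.012, 0.022, 0, 0, -0.010, 0.022, 0, 0, -0.008, 0.023, 0, 0, -0.007, 0.024, 0, 0, -0.004, 0.024, 0, 0, -0.002, 0.024, 0, 0, 0.001, 0.024, 0, 0, 0.002, 0.023, 0, 0, 0.004, 0.024, 0, 0, 0.006, 0.022, 0, 0, 0.008, 0.022, 0, 0 

CALL 20 0.010, 0.021, 0, 0, 0.012, 0.020, 0, 0, 0.012, 0.018, 0, 0, 0.015, 0.018, 0, 0, 0.015, 0.016, 0, 0, 0.016, 0.014, 0, 0, 0.017, 0.013, 0, 0, 0.018, 0.012, 0, 0, 0.019, 0.009, 0, 0, 0.019, 0.009, 0, 0, 0.019, 0.007, 0, 0, 0.020, 0.005, 0, 0, 0.019, 0.004, 0, 0, 0.019, 0.002, 0, 0, 0.019, 0.001, 0,
[... 593 characters left out ...]
.008, 0, 0, 0.001, -0.008, 0, 0, 0.002, -0.007, 0, 0, 0.001, -0.008, 0, 0, 0, -0.006, 0, 0, 0.001, -0.007, 0, 0, 0, -0.006, 0, 0, 0, -0.006, 0, 0, 0, -0.006, 0, 0, 0, -0.005, 0, 0, 0, -0.005, 0, 0, 0, -0.004, 0, 0, 0, -0.004, 0, 0, -0.001, -0.004, 0, 0, 0, -0.004, 0, 0, 0, -0.003, 0, 0, -0.001, -0.003, 0, 0, 0, -0.003, 0, 0 

CALL 80 0, -0.003, 0, 0, -0.001, -0.002, 0, 0, 0, -0.002, 0, 0, 0, -0.002, 0, 0, -0.001, -0.002, 0, 0, 0, -0.002, 0, 0, 0, -0.001, 0, 0, 0, -0.001, 0, 0, 0, -0.001, 0, 0, -0.001, -0.001, 0, 0, 0, -0.001, 0, 0, 0, 0, 0, 0, 0, -0.001, 0, 0, 0, 0, 0, 0, 0, 0, 0, 0, 0, 0, 0, 0, 0, -0.001, 0, 0, 0, 0, 0, 0, 0, 0, 0, 0, 0, 0, 0, 0 

CALL 100 0, 0, 0, 0, 0, 0, 0, 0, 0, 0, 0, 0
```

Request:
move_arm --series '[-0.024,0.006,0,0,-0.024,0.008,0,0,-0.023,0.01,0,0,-0.022,0.012,0,0,-0.02,0.014,0,0,-0.02,0.016,0,0,-0.017,0.017,0,0,-0.016,0.019,0,0,-0.015,0.02,0,0,-0.012,0.022,0,0,-0.01,0.022,0,0,-0.008,0.023,0,0,-0.007,0.024,0,0,-0.004,0.024,0,0,-0.002,0.024,0,0,0.001,0.024,0,0,0.002,0.023,0,0,0.004,0.024,0,0,0.006,0.022,0,0,0.008,0.022,0,0]'

```text
time_s: 18.95
tool_pos: [451.1, 15.3, 62.9]
orientation: [-2.971, 1.018, 0.005]
force: [-10.9, 3.7, 24.4]
finger_gap: 0.375
grip_force: 30.0
```

Request:
move_arm --series '[0.01,0.021,0,0,0.012,0.02,0,0,0.012,0.018,0,0,0.015,0.018,0,0,0.015,0.016,0,0,0.016,0.014,0,0,0.017,0.013,0,0,0.018,0.012,0,0,0.019,0.009,0,0,0.019,0.009,0,0,0.019,0.007,0,0,0.02,0.005,0,0,0.019,0.004,0,0,0.019,0.002,0,0,0.019,0.001,0,0,0.019,0,0,0,0.019,-0.002,0,0,0.018,-0.002,0,0,0.017,-0.004,0,0,0.017,-0.005,0,0]'

```text
time_s: 20.95
tool_pos: [524.2, -118.7, 63.2]
orientation: [-2.97, 1.021, -0.007]
force: [1.0, 1.0, 5.7]
finger_gap: 0.375
grip_force: 30.0
```

Request:
move_arm --series '[0.016,-0.006,0,0,0.015,-0.006,0,0,0.014,-0.008,0,0,0.014,-0.007,0,0,0.013,-0.009,0,0,0.012,-0.009,0,0,0.012,-0.009,0,0,0.01,-0.01,0,0,0.01,-0.01,0,0,0.009,-0.01,0,0,0.008,-0.01,0,0,0.008,-0.01,0,0,0.006,-0.01,0,0,0.007,-0.011,0,0,0.005,-0.01,0,0,0.005,-0.01,0,0,0.004,-0.009,0,0,0.004,-0.01,0,0,0.004,-0.009,0,0,0.003,-0.009,0,0]'

```text
time_s: 22.95
tool_pos: [623.7, -101.5, 63.2]
orientation: [-2.968, 1.017, 0.001]
force: [-5.6, 7.1, 11.0]
finger_gap: 0.376
grip_force: 30.0
```

Request:
move_arm --series '[0.002,-0.009,0,0,0.002,-0.009,0,0,0.002,-0.008,0,0,0.001,-0.008,0,0,0.002,-0.007,0,0,0.001,-0.008,0,0,0,-0.006,0,0,0.001,-0.007,0,0,0,-0.006,0,0,0,-0.006,0,0,0,-0.006,0,0,0,-0.005,0,0,0,-0.005,0,0,0,-0.004,0,0,0,-0.004,0,0,-0.001,-0.004,0,0,0,-0.004,0,0,0,-0.003,0,0,-0.001,-0.003,0,0,0,-0.003,0,0]'

```text
time_s: 24.95
tool_pos: [653.1, -67.9, 63.2]
orientation: [-2.969, 1.018, 0.006]
force: [-10.2, 6.5, 15.2]
finger_gap: 0.375
grip_force: 30.0
```

Request:
move_arm --series '[0,-0.003,0,0,-0.001,-0.002,0,0,0,-0.002,0,0,0,-0.002,0,0,-0.001,-0.002,0,0,0,-0.002,0,0,0,-0.001,0,0,0,-0.001,0,0,0,-0.001,0,0,-0.001,-0.001,0,0,0,-0.001,0,0,0,0,0,0,0,-0.001,0,0,0,0,0,0,0,0,0,0,0,0,0,0,0,-0.001,0,0,0,0,0,0,0,0,0,0,0,0,0,0]'

```text
time_s: 26.95
tool_pos: [656.6, -61.1, 63.1]
orientation: [-2.97, 1.018, 0.007]
force: [-10.6, 5.9, 15.7]
finger_gap: 0.376
grip_force: 30.0
```

```bash
python3 - <<'E'
from h import *
s=arm.state();print({k:np.round(s[k],2) for k in("time_s","tool_pos","force","finger_gap","joints","grip_force")})
d=s["tool_pos"][:2]-C;print(np.hypot(*d),np.degrees(np.arctan2(d[1],d[0])))
im=save("wrist","w3")
cv2.imwrite("pics/w3v.png",im[:,:,::-1])
for n in("index","knob_grip","turntable","candle"):
  for r in pinpoint("wrist",n)[:1]: print(n,r["pixel"],r["conf"],wat(r["pixel"],{"turntable":0,"candle":50}.get(n,80)))
E
```

```text
{'time_s': np.float64(26.95), 'tool_pos': array([656.61, -61.08,  63.13]), 'force': array([-10.62,   5.88,  15.67]), 'finger_gap': np.float64(0.38), 'joints': array([ 0.02,  0.77,  0.  ,  1.61, -0.01,  0.77, -2.2 ]), 'grip_force': np.float64(30.0)}
106.69491625646768 -25.112176752938836
index [274.3, 322.1] 0.87 [658.50485579 -63.5708062   80.        ]
knob_grip [269.5, 317.7] 0.84 [661.44406745 -63.53116454  80.        ]
turntable [343.6, 352.1] 0.71 [561.67005796 -16.97249876   0.        ]
```

View pics/w3v.png

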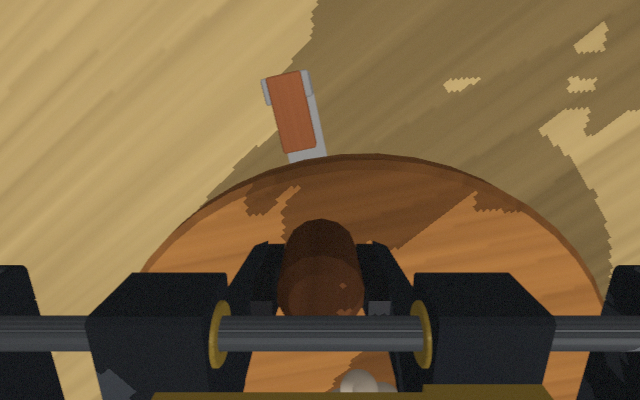

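The wrist view shows the knob between the fingers at about col 320, with the pointer from (301,150) to (284,73), so the two are close to in line. I'll let go, lift, and check.

Request:
move_arm --series '[0,0,0,0,0,0,0,0,0,0,0,0,0,0,0,0,0,0,0,0,0,0,-0.03,0,0,0,-0.06,0,0,0,-0.08,0,0,0,-0.08,0,0,0,-0.08,0,0,0,-0.06,0,0,0,-0.03,0,0,0,0,0,0,0,0,0,0,0,0,0]' --fingers 0.3

```text
time_s: 28.7
tool_pos: [657.4, -64.2, 227.8]
orientation: [2.97, -1.021, -0.004]
force: [0.3, -0.5, 0.2]
finger_gap: 0.648
grip_force: 0.0
```

```bash
python3 - <<'E'
from h import *
s=arm.state();print({k:np.round(s[k],2) for k in("time_s","tool_pos","force","finger_gap")})
im=save("wrist","w4")
for n in("index","knob_grip","turntable","candle"):
  for k in range(2):
   for r in pinpoint("wrist",n)[:1]: print(n,np.round(r["pixel"],1),round(r["conf"],2),wat(r["pixel"],{"turntable":0,"candle":50}.get(n,80)).round(1))
r=trace("wrist","knob_grip")
if r: print(r[0]["extent"])
s=arm.state();print(s["time_s"],s["tool_pos"])
cv2.imwrite("pics/w4v.png",cv2.resize(im[20:340,120:520,::-1],(750,600)))
E
```

```text
{'time_s': np.float64(28.7), 'tool_pos': array([657.41, -64.19, 227.77]), 'force': array([ 0.26, -0.45,  0.2 ]), 'finger_gap': np.float64(0.65)}
index [179.9 317.3] 0.74 [659.5 -62.7  80. ]
index [179.9 317.3] 0.74 [659.7 -62.7  80. ]
knob_grip [181.5 316. ] 0.8 [659.5 -60.8  80. ]
knob_grip [181.5 316. ] 0.8 [659.6 -60.9  80. ]
turntable [250.6 336.2] 0.6 [560.9 -12.8   0. ]
turntable [250.6 336.2] 0.6 [560.9 -12.8   0. ]
candle [267.2 342.3] 0.94 [562.8 -19.4  50. ]
candle [267.2 342.3] 0.94 [562.8 -19.4  50. ]
[314.6, 179.7, 39.0, 44.3]
29.2 [658.36965713 -64.29653961 229.462044  ]
```

View pics/w4v.png

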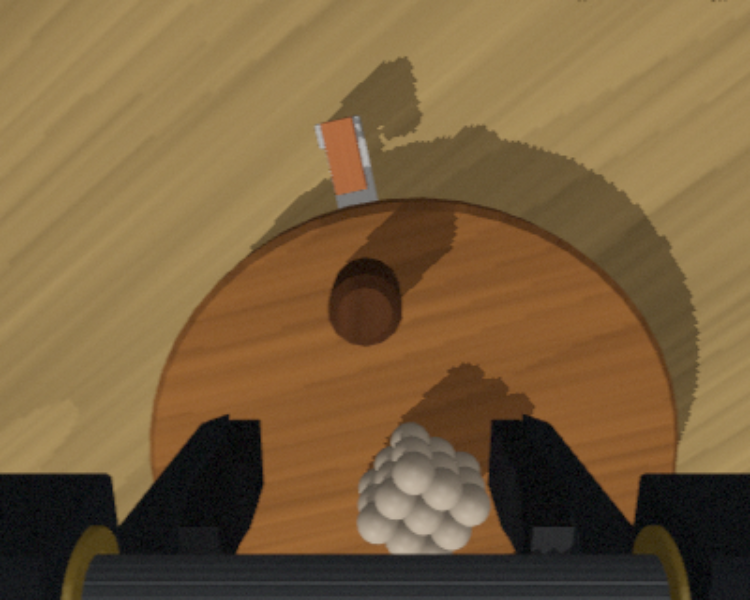

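The crop shows the knob's top disc at about (365,311), the pointer from inner end (350,192) to outer end (336,120), and the candle central. Now the alignment.

```bash
python3 - <<'E'
from h import *
from scipy.optimize import least_squares as ls
np.set_printoptions(precision=2,suppress=True)
s=arm.state()
f=lambda x,y,z:wat((20+y*.53333,120+x*.53333),z)[:2]
k=f(365,311,100);i=f(350.5,192,48);o=f(336,120.5,48)
print(k,i,o,np.hypot(*(o-i)))
# rim (top edge) hand points: left/right/top
P=np.array([f(x,y,50) for x,y in((152,440),(676,440),(410,198),(205,310),(622,310),(280,238),(545,238))])
c=ls(lambda p:np.hypot(*(P-p[:2]).T)-p[2],[558,-15,150],loss="soft_l1").x;print("circ",c)
an=lambda d:np.degrees(np.arctan2(d[1],d[0]))
for Cc in(c[:2],[557,-15],[560,-15.8],[559,-14.8]):
  Cc=np.array(Cc);print(Cc,"knob",np.hypot(*(k-Cc)),an(k-Cc),"ptr",an((i+o)/2-Cc),np.hypot(*(i-Cc)),np.hypot(*((i+o)/2-Cc)))
a=save("top","t5");b=save("side","s5")
for cam in("top","side"):
  for n in("knob_grip","index","candle"):
    for r in pinpoint(cam,n)[:3]: print(cam,n,round(r["conf"],2),at_z(cam,r["pixel"],80 if n!="candle" else 50)[:2])
E
```

```text
[661.72 -61.06] [703.51 -83.79] [734.28 -99.43] 34.51467127259441
circ [561.74 -15.54 146.95]
[561.74 -15.54] knob 109.8551983766937 -24.481636547359695 ptr -25.829540462491245 157.3488426719017 174.6025590548482
[557 -15] knob 114.39831479848992 -23.74361923321662 ptr -25.324179843816975 161.8575271143662 179.10723620711397
[560.  -15.8] knob 111.33114610156846 -23.988409442708104 ptr -25.506460122387068 158.80291111871935 176.0542293097464
[559.  -14.8] knob 112.65246689233985 -24.246312418267763 ptr -25.658890260310468 160.13547575585838 177.3880066643362
top index 0.55 [655.74 -63.47]
top index 0.47 [605.73 432.35]
top candle 0.81 [595.7  282.25]
top candle 0.66 [552.94 -14.29]
top candle 0.63 [ 532.78 -291.32]
side knob_grip 0.65 [655.93 -65.56]
side index 0.9 [656.93 -61.42]
side index 0.38 [ 458.98 -445.47]
side candle 0.77 [562.62 -22.77]
side candle 0.73 [600.27 218.34]
side candle 0.6 [658.67 -31.64]
```

Several cues put the knob about 1–1.5° past the pointer. I'll rotate the hand to get a second viewpoint and a radial grip line, then measure again.

Request:
move_arm --series '[0,0,0,-0.07,0,0,0,-0.07,0,0,0,-0.07,0,0,0,-0.07,0,0,0,-0.07,0,0,0,-0.07,0,0,0,-0.07,0,0,0,-0.07,0,0,0,-0.07,0,0,0,-0.07,0,0,0,-0.07,0,0,0,-0.07,0,0,0,-0.01,0,0,0,0,0,0,0,0,0,0,0,0]'

```text
time_s: 31.2
tool_pos: [658.4, -64.2, 229.5]
orientation: [2.664, 1.664, -0.0]
force: [0.3, -0.3, -1.0]
finger_gap: 0.649
grip_force: 0.0
```

```bash
python3 - <<'E'
from h import *
s=arm.state();print({k:np.round(s[k],2) for k in("time_s","tool_pos","joints","orientation")})
R=Rtool();print(np.degrees(np.arctan2(R[1,:2],R[0,:2])))
im=save("wrist","w6")
an=lambda d:np.degrees(np.arctan2(d[1],d[0]))
for n in("index","knob_grip","turntable","candle"):
   for r in pinpoint("wrist",n)[:1]:
     p=wat(r["pixel"],{"turntable":0,"candle":50}.get(n,80));print(n,np.round(r["pixel"],1),round(r["conf"],2),p.round(1),an(p[:2]-[560,-15.5]))
cv2.imwrite("pics/w6v.png",cv2.resize(im[20:340,120:520,::-1],(750,600)))
E
```

```text
{'time_s': np.float64(31.2), 'tool_pos': array([658.4 , -64.22, 229.51]), 'joints': array([ 0.29,  0.6 , -0.39,  1.49,  0.24,  1.1 , -0.6 ]), 'orientation': array([ 2.66,  1.66, -0.  ])}
[ 63.97562485 -26.02437463]
index [176.7 319.1] 0.78 [659.3 -61.1  80. ] -24.638573695150562
knob_grip [173.6 319.9] 0.96 [661.2 -58.8  80. ] -23.19437975388589
turntable [160.1 218.3] 0.97 [558.3 -13.2   0. ] 125.75805950139753
candle [170.2 207.4] 0.92 [561.6 -14.6  50. ] 30.506235956276694
```

View pics/w6v.png

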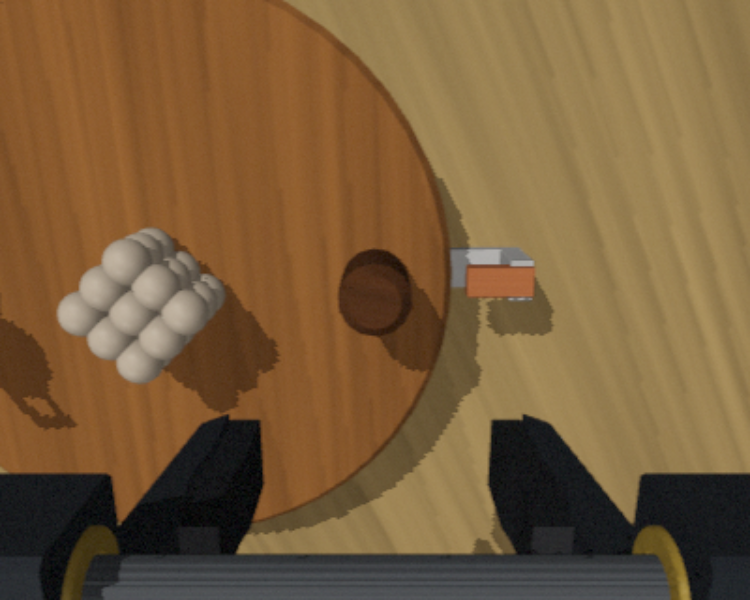

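This view shows the knob's top disc at about (375.5,299) and the pointer's copper face from (467,281) to (534,280.5).

```bash
python3 - <<'E'
from h import *
np.set_printoptions(precision=2,suppress=True)
f=lambda x,y,z:wat((20+y*.53333,120+x*.53333),z)[:2]
k=f(375.5,299,100);i=f(467,281,48);o=f(534,280.5,48);an=lambda d:np.degrees(np.arctan2(d[1],d[0]))
print(k,i,o,an(o-i))
for Cc in([560,-15.5],[558.3,-13.2],[561,-14.5]):
  Cc=np.array(Cc);print("knob",np.hypot(*(k-Cc)),an(k-Cc),"ptr",an((i+o)/2-Cc),np.hypot(*(i-Cc)))
s=arm.state();R=Rtool();print((R.T@(np.r_[k,61.5]-s["tool_pos"]))/400)
E
```

```text
[661.4  -59.06] [702.46 -83.46] [733.84 -98.48] -25.568906860800787
knob 110.35890096681533 -23.247303675731096 ptr -25.510026967092873 157.83551862669765
knob 112.83790681208517 -23.979666761699434 ptr -25.943109123845925 160.36580347422733
knob 109.8426456305278 -23.932469221146576 ptr -25.94710698766497 157.36917351571992
[0.01 0.   0.42]
```

Both views put the knob 1.5–2° (about 3 mm) past the pointer. I'll regrip it radially and ease it back 3.2 mm.

Request:
move_arm --series '[0.005,0,0.02,0,0.004,0,0.06,0,0,0,0.08,0,0,0,0.08,0,0,0,0.08,0,0,0,0.06,0,0,0,0.03,0,0,0,0.01,0,0,0,0,0,0,0,0,0]'

```text
time_s: 32.45
tool_pos: [661.0, -61.0, 62.9]
orientation: [2.662, 1.666, 0.003]
force: [-0.8, 0.2, -0.2]
finger_gap: 0.649
grip_force: 0.0
```

Request:
move_arm --series '[0,0,0,0,0,0,0,0,0,0,0,0,0,0,0,0,0,0,0,0,0,0,0,0,-0.001,0,0,0,-0.001,0,0,0,-0.001,0,0,0,-0.001,0,0,0,-0.001,0,0,0,-0.001,0,0,0,-0.001,0,0,0,-0.001,0,0,0,0,0,0,0,0,0,0,0,0,0,0,0]' --fingers -1

```text
time_s: 34.15
tool_pos: [658.7, -63.5, 62.0]
orientation: [-2.663, -1.667, -0.001]
force: [-2.6, 1.0, 4.7]
finger_gap: 0.373
grip_force: 30.0
```

```bash
python3 - <<'E'
from h import *
s=arm.state();print({k:np.round(s[k],2) for k in("time_s","tool_pos","force","finger_gap","grip_force")})
E
```

```text
{'time_s': np.float64(34.15), 'tool_pos': array([658.66, -63.48,  61.98]), 'force': array([-2.6,  1. ,  4.7]), 'finger_gap': np.float64(0.37), 'grip_force': np.float64(30.0)}
```

Request:
move_arm --series '[0,0,0,0,0,0,0,0,0,0,0,0,0,0,0,0,0,0,0,0,0,0,-0.02,0,0,0,-0.06,0,0,0,-0.08,0,0,0,-0.08,0,0,0,-0.08,0,0,0,-0.06,0,0,0,-0.04,0,0,0,0,0,0,0,0,0,0,0,0,0,0,0,0,0]' --fingers 0.3

```text
time_s: 35.75
tool_pos: [657.8, -63.9, 227.9]
orientation: [-2.662, -1.666, 0.003]
force: [1.1, 0.1, 0.9]
finger_gap: 0.653
grip_force: 0.0
```

```bash
python3 - <<'E'
from h import *
s=arm.state();print({k:np.round(s[k],2) for k in("time_s","tool_pos","force")})
im=save("wrist","w7")
an=lambda d:np.degrees(np.arctan2(d[1],d[0]))
for n in("index","knob_grip","turntable","candle"):
   for r in pinpoint("wrist",n)[:1]:
     p=wat(r["pixel"],{"turntable":0,"candle":50}.get(n,80));print(n,np.round(r["pixel"],1),round(r["conf"],2),p.round(1),an(p[:2]-[560,-15.5]))
cv2.imwrite("pics/w7v.png",cv2.resize(im[20:340,120:520,::-1],(750,600)))
E
```

```text
{'time_s': np.float64(35.75), 'tool_pos': array([657.76, -63.91, 227.93]), 'force': array([1.05, 0.07, 0.94])}
index [179.9 318.9] 0.72 [657.4 -63.   80. ] -25.994747263123195
knob_grip [171.8 211.1] 0.73 [575.7 -15.   80. ] 1.8660963764214147
turntable [159.7 219.3] 0.81 [559.5 -12.9   0. ] 101.84862988163215
candle [173.9 209.9] 0.83 [561.9 -18.4  50. ] -57.343849627801454
```

View pics/w7v.png

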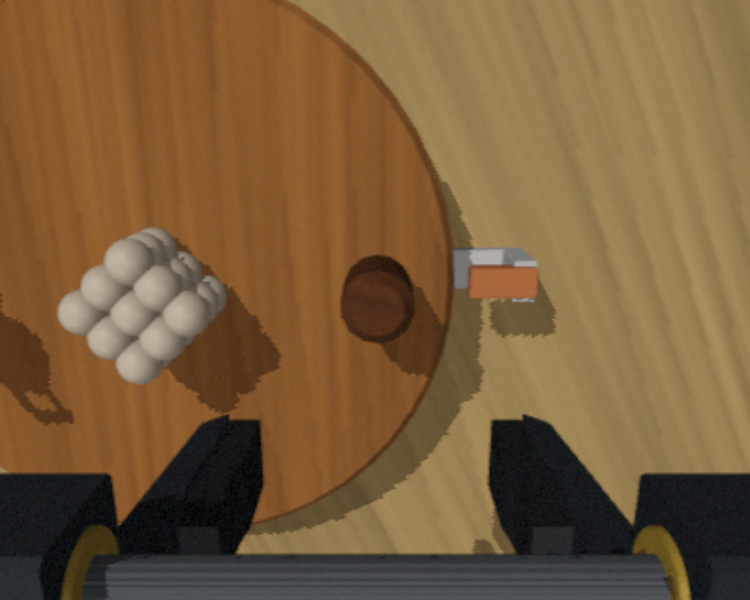

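The knob's disc has moved to about (377.5,306) and the pointer face is at (470–537, 282), so the knob went back about 3 mm. One last angle check, then hand-in.

```bash
python3 - <<'E'
from h import *
f=lambda x,y,z:wat((20+y*.53333,120+x*.53333),z)[:2]
k=f(377.5,306,100);i=f(470,282.5,48);o=f(537,282,48);an=lambda d:np.degrees(np.arctan2(d[1],d[0]))
e=[]
for Cc in([560,-15.5],[558.3,-13.2],[561,-14.5]):
  Cc=np.array(Cc);e.append(an(k-Cc)-an((i+o)/2-Cc));print(an(k-Cc),an((i+o)/2-Cc))
if abs(np.mean(e))<1: print(arm.hand_in())
E
```

```text
-24.702662954667254 -25.63706746592423
-25.398949911178267 -26.06519974081145
-25.3905148194761 -26.07124587672502
the job is handed in; nothing more can be done
None
```

I've handed the job in: the turntable was spun up, ran on hand-off for about 5 s, and was caught and stopped with the knob about 0.8° past the pointer (1–2 mm by the wrist camera). The knob first stopped about 3 mm past, so I gripped it again and eased it back. The free-run speed was about 5.8 to 7 s a turn. I commanded 5.5 s a turn at release but never measured the ornament's swing.

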